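Jack up the front of the hob and hold it

TASK

I want to get at the rubber feet under the front of the portable hob. Stand the small lever jack on the counter with its dished saddle squarely under the round boss of the lug on the hob's front edge, give the handle a full trial stroke (all the way down, then let it come all the way back up), then push the handle all the way down again and finish while holding it there with the fingers, hob front raised. Do not shove the hob aside, and leave the jar, sieve, pestle, spoons and mug where they are.

Things in the scene. Friction and masses are not known exactly. Their poses are not given: they have to be found in the camera images.
- hob: portable induction hob, loose, 2 to 3.3 kg, 240 mm deep (its x) by 300 mm wide (its y), flat black top 70 mm above the counter, on four 12 mm rubber feet. Origin: at counter height under the middle of its front edge; its -x points out of the front, towards the robot's side. From the middle of the front edge a steel lug 34 mm wide and 8 mm thick (54 to 62 mm above the counter) sticks out 54 mm
- lift_pad (a point): middle of the underside of the round boss (16 mm across, 7 mm deep) under the lug: at (-38, 0, 48) mm in the hob's frame when it stands level, 16 mm in from the lug's tip. This is the lift point. Axes as the hob's
- jack: grey steel lever jack, loose, 0.8 to 1.3 kg in all. Origin: on the counter under the middle of its tower; +x points from tower to saddle, the handle reaches to -x. Base plate 8 mm thick, x -90 to +80 mm, y -40 to +40 mm. The tower is an upright block 40 mm (x) by 36 mm (y), top 75 mm above the counter, free on both y sides for a grip from above. In front of the tower a toe with a round dished saddle slides straight up as the handle goes down
- saddle (a point): centre of the saddle's dish floor: at (62, 0, 36) mm in the jack's frame with the handle up. The saddle is 40 mm across with a 3 mm high rim, 33 mm inside the rim, so its rim top is 39 mm above the counter, 9 mm below the boss. Rises 55 mm per rad of handle, 30 mm in full. Axes as the jack's
- paddle (a point): middle of the top of the flat rubber paddle (40 by 40 mm, 12 mm thick) at the handle's end, the place to push. In the handle's frame it is 130 mm to -x of the pivot and 6 mm above; the pivot lies across the jack at (-23, 0, 45) mm in the jack's frame. The paddle is about 111 mm above the counter with the handle up, 42 mm when down. Axes as the handle's
- jack_handle (a joint): handle angle: 0 = up (handle slopes up from the pivot by 0.48 rad), 0.55 = fully down at its stop (0.07 rad below level). It has no ratchet: a spring (0.3 N m/rad, about 2 to 3.5 N at the paddle) and the load bring it back to 0 when let go. Pushing down under the hob takes about 6 to 10 N at the paddle
- jar: bystander: glass spice jar with a steel twist cap, 52 mm across, 95 mm tall; origin under its middle
- sieve: bystander: orange plastic sieve, 160 mm across, 55 mm tall, flat handle reaching 200 mm from its middle along its +y; origin under its middle
- pestle: bystander: wooden pestle standing on its thick end, 48 mm across, 150 mm tall; origin under its middle
- spoon_near: bystander: stainless tasting spoon, 160 mm long, lying on the counter near the robot; origin under it
- spoon_side: bystander: stainless tasting spoon, 160 mm long, lying out to the side; origin under it
- mug: bystander: white mug, 80 mm across, 90 mm tall; origin under its middle
There are look-alikes about, which are no part of the job. There is more than one size of the jack; the job needs the larger.

How it is judged:
By the outcome, as a careful person would: the job done as asked, in the order asked, and still so for the second after the job is handed in, while the arm keeps its last pose, push and grip.
It also fails if it takes over 67 s, if anything falls off the work surface, if the arm or the gripper's body presses on something with over 40 N, if the wrist force passes 120 N, or if a joint passes its speed limit or range.

ROBOT

A 7-joint arm with a two-finger parallel gripper is mounted at the origin on the work surface. World frame = base frame: x ahead of the robot, y to its left, z up, the work surface at z = 0. Lengths are in m, angles in rad, forces in N, time in s.
With the tool pointing down it reaches from about 0.4 to 0.9 m from the base axis. Payload 5.6 kg.
Tool frame: the origin (TCP) lies between the finger pads; the fingertips stand 8 mm ahead of it and the grasp point (between the pads) lies 11 mm behind it (tips_ahead is the distance from the TCP to the fingertips, in m); z points along the fingers, y is the line along which they close (so a half turn about z gives the same grasp; the last joint's range is limited). The gripper opens to 92 mm and grips with 3 to 60 N. Pads are 20 mm wide; open, the fingers measure 128 mm over their backs; the gripper's body (75 mm by 189 mm) begins 69 mm behind the grasp point.
Start: joints at [1.213, 0.468, -0.012, 1.603, 0.006, 1.071, -0.056], TCP at [0.201, -0.618, 0.223] pointing down, gripper open.
Joint ranges: [-2.53, 2.53], [-0.31, 2.02], [-1.57, 1.55], [0.28, 2.44], [-1.29, 4.43], [0.15, 1.84], [-2.92, 2.92]. Speed limits (rad/s): [2.57, 2.57, 3.14, 3.14, 3.14, 3.14, 3.14].

INTERFACE

Orientations are given as a unit quaternion [w, x, y, z].
In Python, from cell import * gives the robot as it stands.
- The arm moves only by the shell command python3 -m crank 'ROWS'. ROWS is JSON, a list that holds one entry, the list of rows, each a list of 5 numbers: the shift along the tool's x, y, z in cm, then the turn about the tool's z in degrees, then the gripper command: -1 is shut, 1 is fully open, values between are in proportion. In form: [[[x, y, z, turn, grip], ...]]. A call has 1 to 20 rows; each row shifts and turns the commanded pose from where the row before left it, along the tool's axes as they then stand; what a row does not reach is not made up. A row lasts 1/12 s, in which the tool goes at most 41.7 mm and 7.16 degrees, less where a joint would pass 70% of its speed; a pose out of reach is approached as far as the arm can. A call with a gripper value outside its range is refused whole. The fingers move at their own pace and stop on an object; the grip force is fixed at half the most. Time passes only in rows, so rows that do not move let the fingers close. It gives the time, the measured TCP pose, the force, the opening and the grip force at its end, in the units of the state.
- get_obs(): the state, without advancing time (a new reading comes with each control period).
- capture(name): name is "side" or "top" or "wrist"; returns the picture (480x640x3 uint8, red, green, blue); there is no depth.
- get_calibration(name): a dict with "fx", "fy", "cx", "cy" (pixels), "camera_from_world" (4x4, takes a point from world to camera coordinates). Camera axes: x right, y up, looking along -z (the intrinsics and any distortion apply to the point x, -y, -z); pixel columns grow to the right and rows downward; lengths in m; the calibration is good to about 2 mm. A picture is of the moment at which its call begins: read the wrist's pose just before it. get_calibration takes no time and is no camera call; for the wrist camera it gives the pose at the moment of the call.
- hand_in(): hands the job in; it is judged then, once.
The state is a dict: "clock": time; "joint_positions": joint angles; "qd": joint speeds; "joint_efforts": joint torques, N m; "eef_pos": TCP position; "eef_rot": TCP orientation; "wrist_force": force on the tool from outside, world axes, zero at the start; "wrist_torque": the same for the moment, N m; "width": finger opening in m; "grip_force": force on a finger pad.
Only numpy, scipy, OpenCV 4.12 (cv2) and the standard library are available. Lean on these libraries where they do the work, as an engineer would, in place of code of your own. Each camera call takes 0.05 s, during which the arm holds its last target. There are 200 camera calls.

## Working session

There is one attempt and no reset: what is moved stays moved. The work goes in short steps, Python scripts to look and compute and a shell command to move; the robot and the scene stay as the last step left them, time stands still between calls to the robot, and variables do not carry over. Pictures are saved under pics/ and viewed, at most 10 in all, crops included, and the job is handed in when it is done.

```bash
mkdir -p pics
cat > h.py <<'E'
from cell import *
import numpy as np, cv2
def snap(n,f):
    im=capture(n); cv2.imwrite('pics/'+f,im[:,:,::-1]); return im
def ray(n,u,v,z,c=None):
    c=c or get_calibration(n); M=np.linalg.inv(np.array(c["camera_from_world"]))
    d=np.array([(u-c["cx"])/c["fx"],-(v-c["cy"])/c["fy"],-1.])
    k=[c[x] for x in c if 'dist' in x]
    if k:
        p=cv2.undistortPoints(np.array([[[u,v]]],float),np.array([[c["fx"],0,c["cx"]],[0,c["fy"],c["cy"]],[0,0,1]]),np.array(k[0],float))[0,0]
        d=np.array([p[0],-p[1],-1.])
    d=M[:3,:3]@d;o=M[:3,3]
    return o+d*(z-o[2])/d[2]
def proj(n,P,c=None):
    c=c or get_calibration(n); p=(np.array(c["camera_from_world"])@np.append(P,1))[:3]
    return c["cx"]+c["fx"]*p[0]/-p[2], c["cy"]+c["fy"]*-p[1]/-p[2]
E
python3 - <<'E'
from h import *
for n in("top","side"): snap(n,n+'0.png'); print(get_calibration(n))
print(get_obs())
E
```

```text
{'fx': 529.1314894759475, 'fy': 529.1314894759475, 'cx': 322.9658219564297, 'cy': 236.55758919547432, 'camera_from_world': array([[ 1.48138089e-02, -9.99888610e-01,  1.82171510e-03,
        -6.07352404e-03],
       [ 9.97203991e-01,  1.49074459e-02,  7.32254665e-02,
        -5.23007671e-01],
       [-7.32444670e-02,  7.31873499e-04,  9.97313748e-01,
        -1.58799590e+00],
       [ 0.00000000e+00,  0.00000000e+00,  0.00000000e+00,
         1.00000000e+00]])}
{'fx': 451.07612400881675, 'fy': 451.07612400881675, 'cx': 312.60611121680085, 'cy': 240.68340061381915, 'camera_from_world': array([[-0.89034395, -0.45516892, -0.01043565,  0.48735061],
       [ 0.28626601, -0.57748661,  0.76456588, -0.22040129],
       [-0.35403307,  0.67773924,  0.6444611 , -1.11547423],
       [ 0.        ,  0.        ,  0.        ,  1.        ]])}
{'clock': 0.1, 'joint_positions': array([ 1.21298379,  0.46830777, -0.01161261,  1.60351519,  0.0060012 ,
        1.07144105, -0.05630925]), 'qd': array([-0.0001173 , -0.0002259 ,  0.00195006, -0.00259756,  0.00149846,
       -0.0012504 , -0.00012295]), 'joint_efforts': array([ 5.35814634e-04, -5.21647882e+01, -1.25644362e-02, -2.44367194e+01,
       -5.67681051e-02,  1.40957793e-02,  5.90426771e-05]), 'eef_pos': array([ 0.20104502, -0.61757899,  0.22173028]), 'eef_rot': array([-7.97377176e-04,  9.87641913e-01,  1.56725180e-01, -1.84343856e-04]), 'wrist_force': array([-0.83624157, -0.04068787, -0.51151676]), 'wrist_torque': array([-0.0058674 ,  0.06369107,  0.01598965]), 'grip_force': 0.0, 'width': 0.09179992371287729}
```

View pics/top0.png

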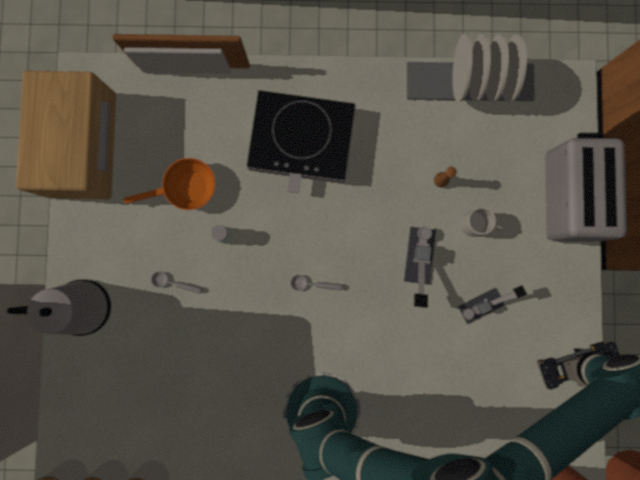

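View pics/side0.png

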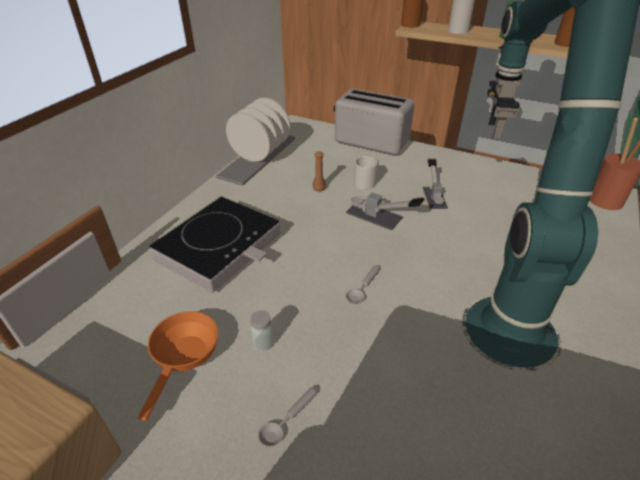

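Two jacks in the top view: A at about (421,258) and B at about (490,303). A looks larger. The hob lug is at about (295,184). I'll confirm in crops.

Run:
```python
import cv2
im=cv2.imread('pics/top0.png')
cv2.imwrite('pics/c1.png',cv2.resize(im[220:330,395:545],None,fx=5,fy=5,interpolation=cv2.INTER_CUBIC))
cv2.imwrite('pics/c2.png',cv2.resize(im[85:200,240:360],None,fx=5,fy=5,interpolation=cv2.INTER_CUBIC))
```

```text
(no output)
```

View pics/c1.png

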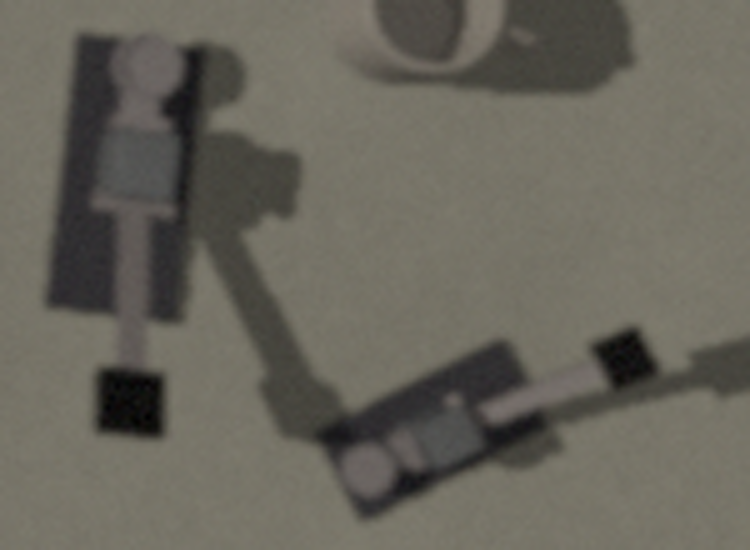

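View pics/c2.png

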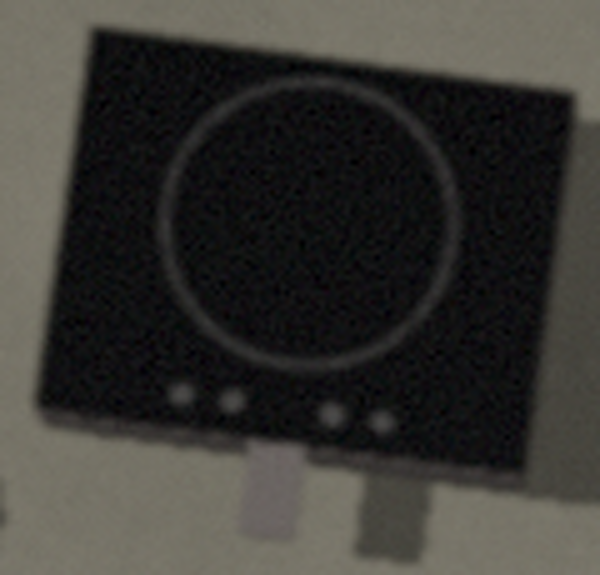

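The crop shows A with a base about 54 px long (~165 mm, matching the 170 mm given) and B with about 40 px (~120 mm). A is the larger jack, so it's the one to use.

```bash
cat >> h.py <<'E'
def fit(loc,W):
    a=(loc-loc.mean(0));b=(W-W.mean(0))
    th=np.arctan2((a[:,0]*b[:,1]-a[:,1]*b[:,0]).sum(),(a*b).sum())
    R=np.array([[np.cos(th),-np.sin(th)],[np.sin(th),np.cos(th)]])
    t=W.mean(0)-R@loc.mean(0); return th,t,R,np.linalg.norm(W-(loc@R.T+t),axis=1)
E
python3 - <<'E'
from h import *
def J(u,v,z): return ray('top',395+(u+.5)/5-.5,220+(v+.5)/5-.5,z)[:2]
def H(u,v,z): return ray('top',240+(u+.5)/5-.5,85+(v+.5)/5-.5,z)[:2]
W=np.array([J(78,35,.008),J(203,48,.008),J(185,322,.008),J(47,305,.008),J(148,68,.039),J(130,402,.111)])
L=np.array([[80,40],[80,-40],[-90,-40],[-90,40],[62,0],[-23-130*np.cos(.48)-6*np.sin(.48),0]])/1e3
th,t,R,e=fit(L,W);print('jack',th,t,e,'\n',W)
Wh=np.array([H(95,30,.07),H(577,95,.07),H(525,470,.07),H(40,408,.07),H(240,538,.062),H(297,542,.062)])
Lh=np.array([[240,150],[240,-150],[0,-150],[0,150],[-54,17],[-54,-17]])/1e3
th2,t2,R2,e2=fit(Lh,Wh);print('hob',th2,t2,e2,'\n',Wh)
pad=R2@[-.038,0]+t2; print('pad',pad,'jack target org',pad-R2@[.062,0])
for n,u,v,z in [('jar',220,232,.095),('pestle',445,175,.1),('mug',481,221,.09),('sieve',188,185,.05),('spn',304,283,0),('spn2',347,288,0)]: print(n,ray('top',u,v,z))
E
```

```text
jack -0.10368002482930061 [ 0.47702412 -0.29573672] [0.00244335 0.00228404 0.00449245 0.00162609 0.0024605  0.00437658] 
 [[ 0.55844224 -0.26507749]
 [ 0.55159324 -0.34168613]
 [ 0.38421413 -0.3306194 ]
 [ 0.39327289 -0.24667234]
 [ 0.53623402 -0.30202523]
 [ 0.33984023 -0.27808548]]
hob -0.11951945610294219 [0.70395523 0.08500235] [0.00598268 0.0059225  0.00767187 0.00641176 0.00186046 0.00053678] 
 [[ 0.95559905  0.20140713]
 [ 0.92020549 -0.08832093]
 [ 0.69256333 -0.05984175]
 [ 0.72541485  0.22860923]
 [ 0.6505914   0.10887379]
 [ 0.64870343  0.07493119]]
pad [0.66622632 0.08953329] jack target org [0.60466863 0.09692586]
jar [0.52624292 0.29996413 0.095     ]
pestle [ 0.70202803 -0.35068896  0.1       ]
mug [ 0.57012151 -0.45756103  0.09      ]
sieve [0.66974883 0.40875251 0.05      ]
spn [0.38138866 0.05750148 0.        ]
spn2 [ 0.36812754 -0.07398543  0.        ]
```

```bash
python3 -m crank '[[[0,0,0,6,1],[0,0,0,6,1],[0,0,0,6,1],[0,0,0,6,1],[1.6,-2.33,0,0,1],[1.6,-2.33,0,0,1],[1.6,-2.33,0,0,1],[1.6,-2.33,0,0,1],[1.6,-2.33,0,0,1],[1.6,-2.33,0,0,1],[1.6,-2.33,0,0,1],[1.6,-2.33,0,0,1],[1.6,-2.33,0,0,1],[1.6,-2.33,0,0,1],[1.6,-2.33,0,0,1],[1.6,-2.33,0,0,1],[1.6,-2.33,0,0,1],[1.6,-2.33,0,0,1],[1.6,-2.33,0,0,1],[0,0,0,0,1]]]'
python3 - <<'E'
from h import *
o=get_obs();print(o['eef_pos'],o['eef_rot'],o['wrist_force'])
c=get_calibration('wrist');im=snap('wrist','w1.png');np.save('w1.npy',c,allow_pickle=True)
print(c);print(proj('wrist',[.477,-.2957,.075],c),proj('wrist',[.539,-.302,.039],c))
E
```

```text
clock: 1.77
eef_pos: [0.4801, -0.2894, 0.2223]
eef_rot: [-0.002, 0.999, -0.048, 0.001]
wrist_force: [-0.2, 1.2, 0.2]
width: 0.0919
grip_force: 0.0
[ 0.48012796 -0.28943691  0.22231566] [-1.52717238e-03  9.98859342e-01 -4.77195265e-02  7.27362146e-04] [-0.21935267  1.22907364  0.1872063 ]
{'fx': 349.45716735959377, 'fy': 349.45716735959377, 'cx': 321.6364912662534, 'cy': 236.59849973309798, 'camera_from_world': array([[-0.09549991, -0.99542658, -0.0023849 , -0.2421465 ],
       [ 0.9676635 , -0.0922739 , -0.23476132, -0.46519803],
       [ 0.2334676 , -0.02472747,  0.97205012, -0.50815601],
       [ 0.        ,  0.        ,  0.        ,  1.        ]])}
(np.float64(328.7771785832864), np.float64(229.91376869940808)) (np.float64(328.79787824072855), np.float64(158.7253941193789))
```

View pics/w1.png

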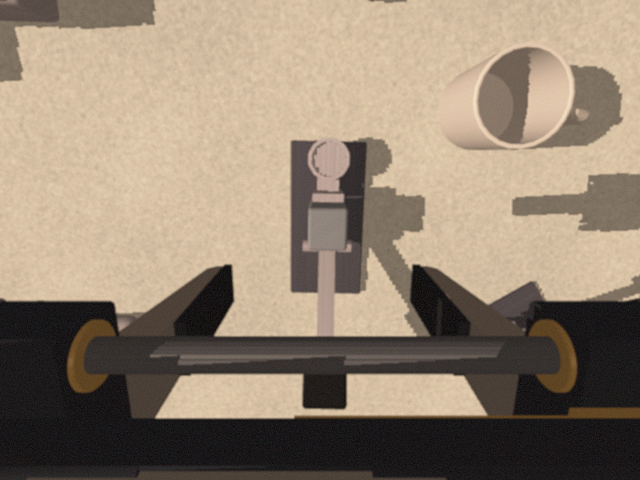

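The wrist view shows the jack's tower top centred at (327,227), the saddle at (329,159), and base corners near (291,140), (366,142), (360,293) and (291,291). All are within 3 px of prediction.

Run:
```python
from h import *
c=np.load('w1.npy',allow_pickle=True).item()
P=[(291,140,.008,80,40),(366,142,.008,80,-40),(360,293,.008,-90,-40),(291,291,.008,-90,40),(329,159,.039,62,0),(327,227,.075,0,0),(327,227,.075,0,0)]
W=np.array([ray('wrist',u,v,z,c)[:2] for u,v,z,_,_ in P]);L=np.array([p[3:] for p in P])/1e3
th,t,R,e=fit(L,W);print(th,t,e);print(W[4:6])
o=get_obs();q=o['eef_rot'];phi=2*np.arctan2(q[2],q[1]);d=t-o['eef_pos'][:2]
print(phi,'tool dx dy',d@[np.cos(phi),np.sin(phi)],d@[np.sin(phi),-np.cos(phi)],'turn deg',np.degrees(phi-th))
```

```text
-0.11430082565581567 [ 0.47835348 -0.2948587 ] [0.00162078 0.00205701 0.00031899 0.00135272 0.00124839 0.00157185
 0.00157185]
[[ 0.53872394 -0.30217057]
 [ 0.47983913 -0.29434532]]
-0.09806513166639119 tool dx dy 0.0004884180930074314 0.002678705332005757 turn deg 0.9302367430599411
```

```bash
python3 -m crank '[[[0.05,0.2,1.5,0.9,1],[0,0,2,0,1],[0,0,2,0,1],[0,0,2,0,1],[0,0,2,0,1],[0,0,2,0,1],[0,0,2,0,1],[0,0,2,0,1],[0,0,1,0,1],[0,0,1,0,1],[0,0,0,0,1],[0,0,0,0,1],[0,0,0,0,-1],[0,0,0,0,-1],[0,0,0,0,-1],[0,0,0,0,-1],[0,0,0,0,-1],[0,0,0,0,-1],[0,0,0,0,-1],[0,0,0,0,-1]]]'
```

```text
clock: 3.48
eef_pos: [0.4767, -0.2966, 0.0476]
eef_rot: [-0.001, 0.998, -0.06, -0.0]
wrist_force: [1.2, 8.2, 3.2]
width: 0.0408
grip_force: 4.3
```

```bash
python3 -m crank '[[[0,0,0,0,-1],[0,0,0,0,-1],[0,0,0,0,-1],[0,0,0,0,-1],[0,0,0,0,-1],[0,0,0,0,-1],[0,0,-0.5,0,-1],[0,0,-0.5,0,-1],[0,0,-0.5,0,-1],[0,0,-0.5,0,-1],[0,0,-0.5,0,-1],[0,0,0,0,-1],[0,0,0,0,-1]]]'
python3 - <<'E'
from h import *
o=get_obs();print(o['eef_pos'],o['eef_rot'],o['wrist_force'],o['width'])
np.save('w2.npy',get_calibration('wrist'),allow_pickle=True);im=snap('wrist','w2.png')
E
```

```text
clock: 4.57
eef_pos: [0.4767, -0.2977, 0.0729]
eef_rot: [0.0, 0.998, -0.06, 0.0]
wrist_force: [0.7, -0.1, -9.9]
width: 0.0361
grip_force: 30.0
[ 0.4766918  -0.29771881  0.07293751] [ 2.19297309e-04  9.98196666e-01 -6.00270977e-02  3.38558251e-04] [ 0.68897299 -0.13056084 -9.92610672] 0.03613697340131585
```

View pics/w2.png

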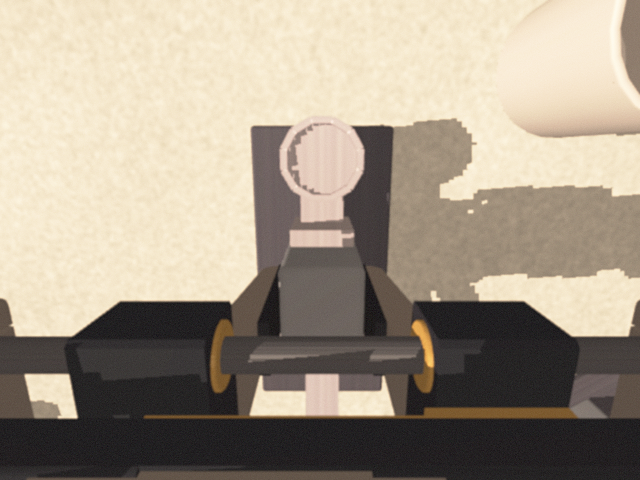

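The jack is held and lifted. The saddle centre is at (322,159) and the base front corners at (252,127) and (392,126).

Run:
```python
from h import *
c=np.load('w2.npy',allow_pickle=True).item()
o=get_obs();q=o['eef_rot'];phi=2*np.arctan2(q[2],q[1]);p=o['eef_pos'][:2]
X=np.array([np.cos(phi),np.sin(phi)]);Y=np.array([np.sin(phi),-np.cos(phi)])
print('phi',phi)
for u,v,z in [(322,159,.064),(252,127,.0335),(392,126,.0335)]:
    w=ray('wrist',u,v,z,c)[:2];print(w,(w-p)@X,(w-p)@Y)
```

```text
phi -0.12004142440315896
[ 0.53891017 -0.30588073] 0.0630295348265394 0.0007763851340758651
[ 0.56003185 -0.2696756 ] 0.07966353911046221 -0.0376975863123069
[ 0.5513071  -0.34625683] 0.0801724310931694 0.03937735094959298
```

```bash
python3 -m crank '[[[0,-0.8,-1,0,-1],[0,-1.6,-1,0,-1],[0,-2.4,0,0,-1],[0,-2.4,0,0,-1],[0,-2.4,0,0,-1],[0,-2.4,0,0,-1],[0,-2.4,0,0,-1],[0,-2.4,0,0,-1],[0,-2.4,0,0,-1],[0,-2.4,0,0,-1],[0,-2.4,0,0,-1],[0,-2.4,0,0,-1],[0,-2.4,0,0,-1],[0,-2.4,0,0,-1],[0,-2.4,0,0,-1],[0,-2.4,0,0,-1],[0,-2.4,0,0,-1],[0,-1.6,1,0,-1],[0,-0.8,1,0,-1],[0,0,0,0,-1]]]'
python3 -m crank '[[[0,0,0,0,-1],[0,0,0,0,-1],[0,0,0,0,-1]]]'
python3 - <<'E'
from h import *
o=get_obs();print(o['eef_pos'],o['eef_rot'],o['wrist_force'],o['width'])
np.save('w3.npy',get_calibration('wrist'),allow_pickle=True);im=snap('wrist','w3.png')
E
```

```text
clock: 6.28
eef_pos: [0.5236, 0.1101, 0.071]
eef_rot: [-0.0, 0.998, -0.058, -0.002]
wrist_force: [-1.2, 0.2, -9.3]
width: 0.0358
grip_force: 30.0
clock: 6.53
eef_pos: [0.5255, 0.1059, 0.0728]
eef_rot: [0.0, 0.998, -0.061, 0.0]
wrist_force: [0.2, -0.1, -9.6]
width: 0.0356
grip_force: 30.0
[0.52554471 0.1058974  0.07283956] [ 4.49346492e-04  9.98135104e-01 -6.10417305e-02  1.37328969e-04] [ 0.24747832 -0.05072221 -9.61190509] 0.03560857042940582
```

View pics/w3.png

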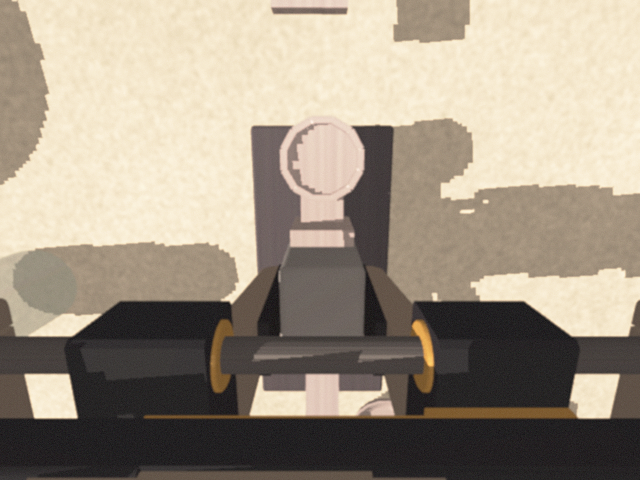

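The wrist view shows the lug tip's upper edge from (271,8) to (348,8), with its lower edge at v≈13, slightly left of the saddle at (322,159).

Run:
```python
from h import *
c=np.load('w3.npy',allow_pickle=True).item()
o=get_obs();q=o['eef_rot'];phi=2*np.arctan2(q[2],q[1]);p=o['eef_pos'][:2]
X=np.array([np.cos(phi),np.sin(phi)]);Y=np.array([np.sin(phi),-np.cos(phi)])
print('phi',phi)
for u,v,z in [(322,159,.064),(271.5,8,.062),(348,8,.062),(272.5,13,.054),(346.5,13,.054)]:
    w=ray('wrist',u,v,z,c)[:2];print(w,(w-p)@X,(w-p)@Y)
```

```text
phi -0.12211072961090913
[0.58775329 0.09762919] 0.06269961508554801 0.0008172492837157383
[0.6545967  0.11173248] 0.127327408462042 -0.021323059737024284
[0.65051974 0.07842764] 0.12733758088936697 0.012230396918617381
[0.65546334 0.1122456 ] 0.12812509041452927 -0.02193791740132876
[0.65132382 0.07843486] 0.12813479312705336 0.012125286332880215
```

```bash
python3 -m crank '[[[0,-0.2,1,0,-1],[0,-0.35,1,0,-1],[0,0,0.25,0,-1],[0.5,0,0,0,-1],[1,0,0,0,-1],[1,0,0,0,-1],[1,0,0,0,-1],[1,0,0,0,-1],[1,0,0,0,-1],[1,0,0,0,-1],[1,0,0,0,-1],[0.6,0,0,0,-1],[0,0,0,0,-1],[0,0,0,0,-1],[0,0,0,0,-1],[0,0,0,0,-1]]]'
python3 - <<'E'
from h import *
o=get_obs();print(o['eef_pos'],o['eef_rot'],o['wrist_force'],o['width'])
np.save('w4.npy',get_calibration('wrist'),allow_pickle=True);im=snap('wrist','w4.png')
E
```

```text
clock: 7.92
eef_pos: [0.6056, 0.1036, 0.0499]
eef_rot: [0.0, 0.998, -0.06, -0.001]
wrist_force: [0.1, 0.9, -10.1]
width: 0.0357
grip_force: 30.0
[0.60556189 0.10362129 0.04989894] [ 7.65575155e-05  9.98221599e-01 -5.96098567e-02 -5.45763018e-04] [  0.05680666   0.940182   -10.12129845] 0.03571248138915162
```

View pics/w4.png

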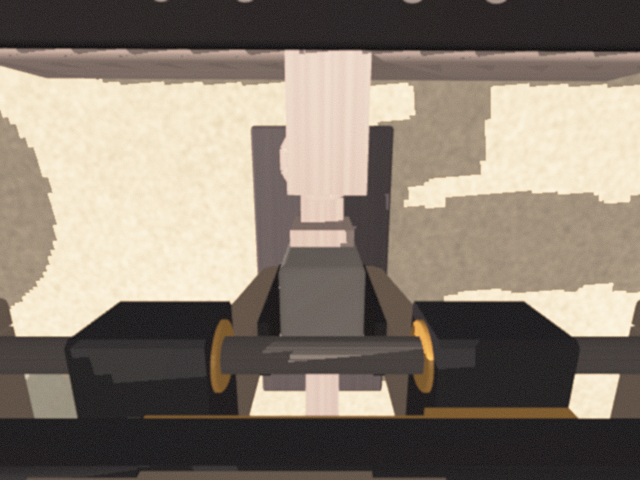

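Now the lug covers the saddle. Its tip edge runs from (287,194) to (367,194), and its root from (285,54) to (371,54).

Run:
```python
from h import *
c=np.load('w4.npy',allow_pickle=True).item()
o=get_obs();q=o['eef_rot'];phi=2*np.arctan2(q[2],q[1]);p=o['eef_pos'][:2]
X=np.array([np.cos(phi),np.sin(phi)]);Y=np.array([np.sin(phi),-np.cos(phi)])
print('phi',phi)
for u,v,z in [(322,159,.0415),(287,194,.062),(367,194,.062),(285,54,.062),(371,54,.062),(0,48,.07),(639,50,.07)]:
    w=ray('wrist',u,v,z,c)[:2];print(w,(w-p)@X,(w-p)@Y)
```

```text
phi -0.11934345050997959
[0.66780782 0.09552416] 0.0625886799466425 0.000618919715937854
[0.65550592 0.11212094] 0.04839826041611254 -0.014395146169346507
[0.65141935 0.07813439] 0.04838720795931886 0.019836210153667117
[0.70973803 0.10509917] 0.1030806299694037 -0.013880211482942807
[0.70573748 0.07173022] 0.10308145480933095 0.019727697557730565
[0.72217328 0.20847766] 0.10311915383076153 -0.11800392054554025
[ 0.69346237 -0.02538658] 0.10245641732192526 0.11761518136882002
```

```bash
python3 -m crank '[[[0.18,0.2,0,0,-1],[0,0,0,0,-1],[0,0,0.15,0,-1],[0,0,0.15,0,-1],[0,0,0,0,-1],[0,0,0,0,-1],[0,0,0,0,1],[0,0,0,0,1],[0,0,0,0,1],[0,0,0,0,1],[0,0,0,0,1],[0,0,0,0,1],[0,0,0,0,1],[0,0,0,0,1]]]'
python3 - <<'E'
from h import *
o=get_obs();print(o['eef_pos'],o['eef_rot'],o['wrist_force'],o['width'])
E
```

```text
clock: 9.13
eef_pos: [0.608, 0.1012, 0.0471]
eef_rot: [0.0, 0.998, -0.06, 0.0]
wrist_force: [1.1, 0.0, 0.8]
width: 0.0871
grip_force: 0.0
[0.60801265 0.10117682 0.04708365] [ 1.58656921e-06  9.98203802e-01 -5.99096536e-02  4.84047873e-05] [1.07388478 0.04144264 0.84003844] 0.08713764348047183
```

```bash
python3 -m crank '[[[0,0,-1,0,1],[0,0,-2,0,1],[0,0,-2,0,1],[0,0,-2,0,1],[0,0,-2,0,1],[0,0,-2,0,1],[0,0,-2,0,-1],[-1.5,0.1,-1,0,-1],[-2,0,0,0,-1],[-2,0,0,0,-1],[-2,0,0,0,-1],[-2,0,0,0,-1],[-2,0,0,0,-1],[-1,0,0,0,-1],[-1,0,0,0,-1],[0,0,0,0,-1],[0,0,0,0,-1],[0,0,0,0,-1],[0,0,0,0,-1],[0,0,0,0,-1]]]'
python3 - <<'E'
from h import *
o=get_obs();print(o['eef_pos'],o['eef_rot'],o['wrist_force'],o['width'])
np.save('w5.npy',get_calibration('wrist'),allow_pickle=True);im=snap('wrist','w5.png')
E
```

```text
clock: 10.8
eef_pos: [0.4744, 0.1162, 0.1869]
eef_rot: [-0.0, 0.998, -0.06, -0.0]
wrist_force: [1.1, -0.2, 0.9]
width: 0.0011
grip_force: 0.0
[0.47441269 0.11617472 0.18690845] [-7.48023019e-06  9.98185994e-01 -6.02056468e-02 -3.53111524e-05] [ 1.14696444 -0.22288074  0.93498435] 0.0010959945464842707
```

View pics/w5.png

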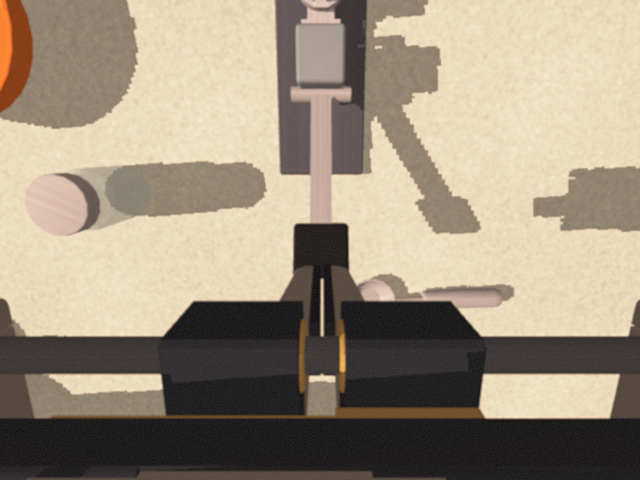

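The paddle is at (321,245), directly under the closed fingers. Starting the trial stroke.

```bash
python3 -m crank '[[[0,0,1,0,-1],[0,0,2,0,-1],[0,0,2,0,-1],[0,0,1.3,0,-1],[-0.27,0,0.55,0,-1],[-0.27,0,0.55,0,-1],[-0.27,0,0.54,0,-1],[-0.19,0,0.58,0,-1],[-0.19,0,0.58,0,-1],[-0.18,0,0.57,0,-1],[-0.1,0,0.56,0,-1],[-0.1,0,0.56,0,-1],[-0.1,0,0.55,0,-1],[-0.03,0,0.6,0,-1],[-0.02,0,0.6,0,-1],[-0.02,0,0.6,0,-1],[0,0,0,0,-1],[0,0,0,0,-1],[0,0,0,0,-1]]]'
python3 - <<'E'
from h import *
o=get_obs();print(o['eef_pos'],o['wrist_force'])
snap('side','s6.png')
E
```

```text
clock: 12.43
eef_pos: [0.4557, 0.1181, 0.0558]
eef_rot: [0.0, 0.998, -0.06, -0.001]
wrist_force: [-3.0, -2.3, 8.2]
width: 0.0003
grip_force: 4.2
[0.45567615 0.11812758 0.05579767] [-2.9643115  -2.34560419  8.1602527 ]
```

```bash
python3 -m crank '[[[0,0,0.3,0,-1],[0,0,0.2,0,-1],[0,0,0.2,0,-1],[0,0,0.1,0,-1],[0,0,0,0,-1],[0,0,0,0,-1],[0,0,0,0,-1]]]'
python3 - <<'E'
from h import *
im=snap('side','s7.png')
cv2.imwrite('pics/c7.png',cv2.resize(im[150:330,140:400][:,:,::-1],None,fx=3,fy=3,interpolation=cv2.INTER_CUBIC))
E
```

```text
clock: 13.07
eef_pos: [0.4558, 0.1182, 0.0496]
eef_rot: [0.001, 0.998, -0.06, -0.0]
wrist_force: [-8.4, -3.9, 28.1]
width: 0.0004
grip_force: 14.4
```

View pics/c7.png

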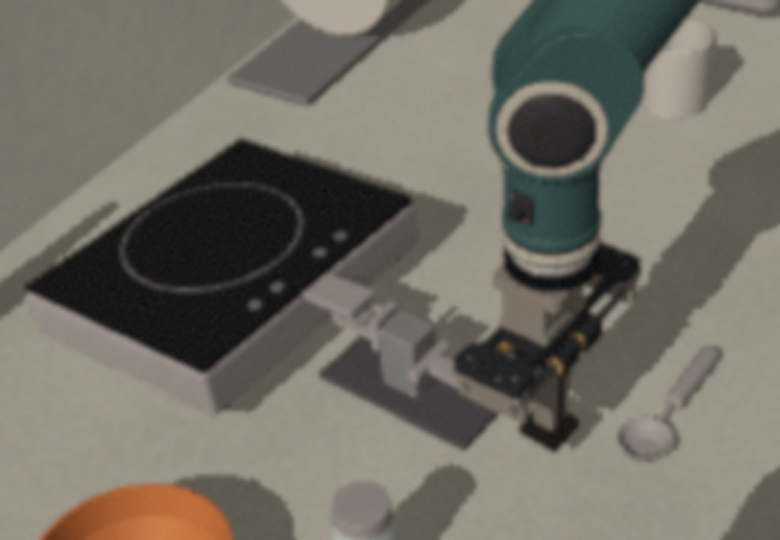

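The stop is reached: TCP z 0.0496 at 28 N, the hob front visibly raised, and the jack seated under the lug. I'm letting the handle back up by retracing to the earlier pose, then comparing numerically with the earlier picture.

```bash
python3 -m crank '[[[0,0,-0.8,0,-1],[0.07,0,-1,0,-1],[0.15,0,-1,0,-1],[0.25,0,-1,0,-1],[0.3,0,-1,0,-1],[0.4,0,-1,0,-1],[0.4,0,-1,0,-1],[0.17,0,-1.1,0,-1],[0,0,-1.5,0,-1],[0,0,-1.5,0,-1],[0,0,-1.5,0,-1],[0,0,-1.54,0,-1],[0,0,0,0,-1],[0,0,0,0,-1],[0,0,0,0,-1],[0,0,0,0,-1],[0,0,0,0,-1],[0,0,0,0,-1]]]'
python3 - <<'E'
from h import *
o=get_obs();print(o['eef_pos'],o['wrist_force'])
a=snap('wrist','w8.png').astype(int);b=cv2.imread('pics/w5.png')[:,:,::-1].astype(int)
d=np.abs(a-b).max(2)>60;print(d.sum())
A=cv2.cvtColor(a.astype('uint8'),7).astype('float32');B=cv2.cvtColor(b.astype('uint8'),7).astype('float32')
for n,(r0,r1,c0,c1) in dict(paddle=(215,262,285,358),tower=(10,110,285,360),base=(120,185,260,380),jar=(165,240,15,120),spoon=(275,300,430,510)).items():
    print(n,cv2.phaseCorrelate(B[r0:r1,c0:c1].copy(),A[r0:r1,c0:c1].copy()),d[r0:r1,c0:c1].sum())
E
```

```text
clock: 14.62
eef_pos: [0.4734, 0.1163, 0.1863]
eef_rot: [0.0, 0.998, -0.06, -0.001]
wrist_force: [-0.3, 0.1, -0.2]
width: 0.0003
grip_force: 0.0
[0.47337092 0.11626941 0.18628611] [-0.30343209  0.14180011 -0.23789445]
2099
paddle ((0.29925371176585713, -0.5911944945234247), 0.7427513053682115) 121
tower ((0.4755794161464024, -1.507320477119201), 1.1248798614501954) 155
base ((-0.1476543281355518, -0.8460398005875689), 0.836118839846717) 116
jar ((-0.9530187746174335, -0.921738008252369), 1.0041547356122806) 79
spoon ((0.058604010748929625, -0.3904289262991014), 0.9709015364646911) 1
```

The paddle is back up and the jack is unmoved (within about 1 px). Final push.

```bash
python3 -m crank '[[[0,0,1,0,-1],[0,0,2,0,-1],[0,0,2,0,-1],[0,0,1.3,0,-1],[-0.27,0,0.55,0,-1],[-0.27,0,0.55,0,-1],[-0.27,0,0.54,0,-1],[-0.19,0,0.58,0,-1],[-0.19,0,0.58,0,-1],[-0.18,0,0.57,0,-1],[-0.1,0,0.56,0,-1],[-0.1,0,0.56,0,-1],[-0.1,0,0.55,0,-1],[-0.03,0,0.6,0,-1],[-0.02,0,0.6,0,-1],[-0.02,0,0.6,0,-1],[0,0,0.3,0,-1],[0,0,0.3,0,-1],[0,0,0.15,0,-1],[0,0,0,0,-1]]]'
python3 -m crank '[[[0,0,0,0,-1],[0,0,0,0,-1],[0,0,0,0,-1],[0,0,0,0,-1],[0,0,0,0,-1],[0,0,0,0,-1]]]'
python3 - <<'E'
from h import *
a=snap('side','s9.png').astype(int);b=cv2.imread('pics/s7.png')[:,:,::-1].astype(int)
d=np.abs(a-b).max(2);print((d>40).sum(),(d[190:300,145:320]>40).sum())
A=cv2.cvtColor(a.astype('uint8'),7).astype('float32');B=cv2.cvtColor(b.astype('uint8'),7).astype('float32')
print(cv2.phaseCorrelate(B[195:290,150:280].copy(),A[195:290,150:280].copy()))
E
```

```text
clock: 16.33
eef_pos: [0.4557, 0.1182, 0.0497]
eef_rot: [0.001, 0.998, -0.06, -0.001]
wrist_force: [-7.5, -3.6, 26.3]
width: 0.0005
grip_force: 13.2
clock: 16.83
eef_pos: [0.4557, 0.1182, 0.0498]
eef_rot: [0.001, 0.998, -0.06, -0.001]
wrist_force: [-7.1, -3.9, 25.2]
width: 0.0002
grip_force: 12.5
0 0
((0.5087715169845239, 0.0450565051998737), 1.0027469214097953)
```

The scene matches the first full-down state exactly, and the force is steady at about 25 N against the stop.

```bash
python3 -c "
from cell import *
print(hand_in())"
```

```text
the job is handed in; nothing more can be done
None
```

The larger jack stands with its saddle under the lug's boss, the trial stroke is done, and I handed in at about 17 s with the fingers holding the handle against its stop and the hob front raised. I saw no sign that the hob or bystanders moved, though I didn't check each one separately at the end.

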